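Clear the max/min memory of the cool-box temperature logger

TASK

Start a new session on the cool box's temperature logger: slide its clear key guard fully open to uncover the keys, press the oblong recall key and let it come up again, then press the round reset key and hold it down for two seconds, and finally slide the guard fully shut again. Only push and press, lightly and without gripping anything; leave the logger standing where it is, do not press the square alarm key, and do not disturb the things around it.

Things in the scene. Friction and masses are not known exactly. Their poses are not given: they have to be found in the camera images.
- logger: Loose light grey desktop temperature logger, 0.9 kg, 140 (x) x 230 (y) mm on rubber feet; sideways pushes over about 5 N shift it. Origin: centre of its underside. x runs from front (keys, robot side) to rear, y to its left, z up. Rear half: leaning screen from x = +18 mm on, top 79 mm high. Front half: flat deck 28 mm high; keys and guard lie along x = -30 mm.
- deck (a point): Middle of the deck's key line, on its top face: logger x = -30, y = 0, 28 mm above the surface. Left to right on this line: square alarm key (y = +92), bare stretch with sounder slots where the open guard stands, oblong recall key (y = -42), round reset key (y = -80). Rails beside it run from y = -101 to +67, tops 41 mm high, with a 52 mm gap for the fingers between them.
- guard (a joint): Sliding key guard: clear plate 60 (x) x 78 (y) x 3 mm, grey end strips, top face 38.5 mm above the surface, held between the rails. Value in m: 0 shut (plate centre at logger y = -60, over recall and reset keys), 0.084 fully open (centre at y = +24); grows toward logger +y. Has end stops, needs about 1 N, stays where left. Starts shut or up to 8 mm ajar.
- guard_rib (a point): Centre of the top of the guard's grey push rib, which stands across the middle of the plate: 44 mm along x, 10 mm thick along y, 9.5 mm high above the plate's top face; the top is 48 mm above the surface. Push it from its side along logger y. Moves with the guard; axes as the logger's.
- recall_key (a joint): Oblong recall key, grey, 32 (x) x 16 (y) mm. Value in m: 0 up, 0.005 fully down; a spring returns it, 0.9 N at the top rising to 5.4 N fully down. It counts as pressed from 0.003 (3.6 N).
- recall_key_top (a point): Centre of the recall key's top face, 34.5 mm above the surface when up; goes down with the key.
- reset_key (a joint): Round reset key, grey, 22 mm diameter. Value, travel, spring and pressed point as the recall key's.
- reset_key_top (a point): Centre of the reset key's top face, 34.5 mm above the surface when up; goes down with the key.
- alarm_key (a joint): Square alarm key, grey, 20 x 20 mm, outside the guard at the left end of the deck; not to be pressed. Value, travel and spring as the recall key's.
- dish: Bystander: kidney dish with cotton balls, 94 x 198 x 32 mm, well to the left of the logger. Origin: centre of its underside.
- vial_a: Bystander: glass vial, 22 mm diameter, 47 mm high, standing in front of the logger. Origin: centre of its underside.
- vial_b: Bystander: glass vial, 22 mm diameter, 47 mm high, standing in front of the logger. Origin: centre of its underside.
- syringe: Bystander: capped syringe, 19 x 120 x 22 mm, lying in front of the logger. Origin: centre of its underside.
- plasters: Bystander: small carton of plasters, 50 x 82 x 36 mm, in front of the right end of the logger. Origin: centre of its underside.
- pen: Bystander: ball pen, 11 x 145 x 9 mm, lying on the record cards at the right. Origin: centre of its underside.
- cards: Bystander: stack of record cards, 85 x 131 x 16 mm, at the right near the front edge. Origin: centre of its underside.

How it is judged (in metres and radians):
On the way, in this order (a step that is already met when the one before it is completed fails the run):
1. the guard is slid open, uncovering both keys, neither of them pressed (value of joint guard above 0.076 m and value of joint each of recall_key, reset_key below 0.0015 m), for 0.2 s.
2. the oblong recall key is pressed, the reset key is not (value of joint recall_key above 0.003 m and value of joint reset_key below 0.0015 m), for 0.1 s.
3. the recall key is up again (value of joint each of recall_key, reset_key below 0.0015 m), for 0.1 s.
4. the round reset key is held down for two seconds, the recall key is up (value of joint reset_key above 0.003 m and value of joint recall_key below 0.0015 m), for 1.8 s.
5. the guard is slid shut over the keys (all of step 3 and value of joint guard below 0.006 m), for 0.2 s.
At the end, for the whole second after the job is handed in: The guard is shut to within 6 mm, all three keys are up (within 1.5 mm), and the logger is at rest within 20 mm of where it stood (all of step 5 and value of joint alarm_key below 0.0015 m and distance of logger from where it was at the start of the episode below 0.02 m and linear speed of logger below 0.01 m/s); the robot touches nothing.
It fails at once if the square alarm key is pressed (more than 2.5 mm) (value of joint alarm_key above 0.0025 m).
It fails at once if the robot pushes on or grips the logger, its keys or its guard with more than 25 N in all (contact force between any of the arm, the fingers and logger above 25 N).
It fails at once if the logger is lifted (by 8 mm), tipped (0.15 rad) or shifted by more than 20 mm (height (world z) of logger above 0.008 m or angle between logger's own z axis and vertical above 0.15 rad or distance of logger from where it was at the start of the episode above 0.02 m).
It fails at once if a bystander is moved by more than 20 mm (distance of any of dish, vial_a, vial_b, syringe, plasters, pen, cards from where it was at the start of the episode above 0.02 m).
It fails at once if a standing vial is tipped over (angle between any of vial_a, vial_b's own z axis and vertical above 0.5 rad).
It also fails if it takes over 61 s, if anything falls off the work surface, if the arm or the gripper's body presses on something with over 40 N, if the wrist force passes 120 N, or if a joint passes its speed limit or range.

ROBOT

A 6-joint arm with a two-finger parallel gripper is mounted at the origin on a cart in front of the work surface, level with it; the furniture and walls round the work are solid. World frame = base frame: x ahead of the robot, y to its left, z up, the work surface at z = 0. Lengths are in mm, angles in degrees, forces in N, time in s.
With the tool pointing down it reaches from about 300 to 750 mm from the base axis. Payload 8.5 kg.
Tool frame: the origin (TCP) lies at the very end of the fingers, on their centre line; the grasp point (between the pads) lies 19 mm behind it; z points along the fingers, y is the line along which they close (so a half turn about z gives the same grasp; the last joint's range is limited). The gripper opens to 85 mm and grips with 20 to 120 N. Pads are 22 mm wide; open, the fingers measure 114 mm over their backs; the gripper's body (76 mm by 85 mm) begins 54 mm behind the grasp point. The pads swing forward as they close: fully open they stand 13 mm farther back than shut.
Start: joints at [-80.862, 21.807, 74.336, -0, 83.858, -12.336], TCP at [201.341, -511.803, 231.322] pointing down, gripper open.
Joint ranges: [-178.18, 178.18], [-50.72, 133.34], [12.68, 142.11], [-81.47, 261.47], [9.98, 163.14], [-165.26, 165.26]. Speed limits (degrees/s): [136.94, 136.94, 180, 180, 180, 180].

INTERFACE

Orientations are given as [roll, pitch, yaw] about the fixed x, y, z axes, in that order (R = Rz(yaw) Ry(pitch) Rx(roll)).
In Python, from bench import arm, imaging, order gives the robot as it stands.
- The arm moves only by the tool creep_tool, called after "Request:" in YAML: its name, and indented under it one key for each argument. Schema: {"type":"object","properties":{"segments":{"type":"array","items":{"type":"object","properties":{"sx":{"type":"number"},"sy":{"type":"number"},"sz":{"type":"number"},"yaw":{"type":"number"},"finger_gap":{"type":"number"}},"additionalProperties":false,"required":["finger_gap"]},"minItems":1,"maxItems":12},"only":{"type":"string"},"quiet":{"type":"boolean"},"lines":{"type":"string"}},"required":["segments"],"additionalProperties":false}. segments is a list of rows, 1 to 12 of them, each an object with the fields sx, sy, sz (the shift in normalised numbers (1 is 750 mm)), yaw (a turn about the tool's z in shares of 90 degrees (1.0 is 90 degrees)), finger_gap (the opening from 0.0 (shut) to 1.0 (fully open)); a field left out counts as zero (the opening has to be given); each row shifts and turns the commanded pose from where the row before left it, along the tool's axes as they then stand; what a row does not reach is not made up. A row lasts 1/12 s, in which the tool goes at most 41.7 mm and 7.16 degrees, less where a joint would pass 70% of its speed; a pose out of reach is approached as far as the arm can. The fingers move at their own pace and stop on an object; the grip force is fixed at half the most. Time passes only in rows, so rows that do not move let the fingers close. The tool returns the time, the measured TCP pose, the force, the opening and the grip force at its end. only (a regular expression) keeps the lines of the reply that match it, lines (a string "A,B") keeps lines A to B, and quiet returns only ok. A shift or turn number past 1, either way, is cut back to 1. Input that does not fit is refused with a message, and nothing moves.
- arm.sense(): the state, without advancing time (a new reading comes with each control period).
- imaging.capture(name): name is "scene" or "side" or "wrist"; returns a dict with "frame" (384x512x3 uint8, blue, green, red), "camera_matrix" (3x3 intrinsics, pixels), "k1" (the pictures are not rectified: a ray, as slopes to the right and down, at radius r is drawn at 1 + k1 r^2 times it, then the intrinsics apply), "R" (3x3) and "t" (3): a world point X has camera coordinates R X + t. Camera axes: x right, y down, z forward; pixel columns grow to the right and rows downward; lengths in mm; the calibration is good to about 2 mm. A picture is of the moment at which its call begins. There is no depth.
- order.job_done(): hands the job in; it is judged then, once.
Trained networks look in the newest picture that a camera, given by its name, has taken for a name from the list of things; names that differ only in an ending like _2 or _b are one class to them, and where a whole thing is asked for, a point or a joint stands for the part that bears it (a point fixed in the world has none). Each returns a list of dicts, best first, with "score" (0 to 1); they miss things now and then, are a little off and sometimes report something else, mostly with a low value. They report only what shows in the picture. A call takes as long as a camera call.
- imaging.regions_of(camera, target): "region" (384x512 bool, what is visible of it) and "position" ([column, row] in pixels, amid what is visible of it).
The state is a dict: "time_s": time; "joints": joint angles; "dq": joint speeds; "joint_efforts": joint torques, N m; "position": TCP position; "orientation": TCP orientation; "wrist_force": force on the tool from outside, world axes, zero at the start; "wrist_torque": the same for the moment, N m; "finger_gap": opening from 0.0 (shut) to 1.0 (fully open); "finger_force": force on a finger pad.
Only numpy, scipy, OpenCV 4.12 (cv2) and the standard library are available. Lean on these libraries where they do the work, as an engineer would, in place of code of your own. Each camera call takes 0.05 s, during which the arm holds its last target. There are 200 camera calls.

## Working session

There is one attempt and no reset: what is moved stays moved. The work goes in short steps, Python scripts to look and compute and a tool call to move; the robot and the scene stay as the last step left them, time stands still between calls to the robot, and variables do not carry over. Pictures are saved under pics/ and viewed, at most 10 in all, crops included, and the job is handed in when it is done.

```bash
ls; mkdir -p pics; cat > h.py <<'E'
import numpy as np, cv2
from bench import arm, imaging, order
def ray(c,px):
    K=np.array(c["camera_matrix"],float)
    p=cv2.undistortPoints(np.array([[px]],float),K,np.array([c["k1"],0,0,0.]))[0,0]
    R=np.array(c["R"]);t=np.array(c["t"])
    return -R.T@t, R.T@np.array([p[0],p[1],1.])
def onz(c,px,z):
    o,d=ray(c,px); return o+d*(z-o[2])/d[2]
def proj(c,X):
    K=np.array(c["camera_matrix"],float);R=np.array(c["R"],float);t=np.array(c["t"],float)
    return cv2.projectPoints(np.array(X,float).reshape(-1,1,3),cv2.Rodrigues(R)[0],t,K,np.array([c["k1"],0,0,0.]))[0][:,0]
E
python3 - <<'E'
from h import *
Z=dict(logger=28,guard_rib=48,guard=38.5,alarm_key=34.5,recall_key=34.5,reset_key=34.5,vial_a=24,plasters=18,syringe=10,dish=16,cards=10,recall_key_top=34.5,reset_key_top=34.5,deck=28)
for n in("scene","side"):
    c=imaging.capture(n);cv2.imwrite(f"pics/{n}.png",c["frame"])
    print(n,"cam at",ray(c,(256,192))[0].round())
    for k in Z:
        for r in imaging.regions_of(n,k)[:2]:
            print(k,round(r["score"],2),np.round(r["position"],1),r["region"].sum(),onz(c,r["position"],Z[k]).round(1)[:2])
s=arm.sense();print(s["time_s"],s["position"],s["orientation"],s["wrist_force"])
E
```

```text
pics
scene cam at [-231.  550.  929.]
logger 0.97 [221.7 207.7] 3392 [492.2 175. ]
guard_rib 0.73 [239.9 199.3] 308 [475.6 121.4]
guard 0.86 [239.3 198.8] 318 [486.  117.2]
vial_a 0.53 [246.5 224.1] 96 [402.1 145.8]
plasters 0.93 [277.4 199. ] 457 [438.3  10.1]
syringe 0.59 [229.3 245.8] 154 [372.3 222. ]
dish 0.89 [135.9 276.1] 2081 [416.4 480.9]
dish 0.57 [368.1 160.8] 108 [ 415. -356.]
cards 0.59 [369.  164.2] 93 [ 404.9 -351.9]
deck 0.56 [220.  204.2] 3325 [507.1 172.1]
side cam at [117. 830. 712.]
logger 0.65 [226.6 207.3] 3187 [505.3 185.5]
guard 0.53 [246.2 190.7] 279 [482.4 107. ]
guard 0.34 [229.8 208. ] 3179 [490. 194.]
vial_a 0.6 [266.6 199.4] 84 [419.  101.1]
plasters 0.92 [270.7 173.8] 413 [460.5 -25.6]
syringe 0.62 [200.1 302.8] 2886 [417.1 467.9]
syringe 0.61 [264.5 234.4] 189 [372.7 218.6]
dish 0.94 [198.5 304.5] 2928 [415.4 476.1]
cards 0.62 [310.  140.5] 305 [ 414.7 -286.7]
cards 0.42 [229.4 208.2] 3213 [506.4 168.4]
deck 0.6 [228.4 210.9] 3122 [493.6 196.3]
deck 0.3 [310.  136.8] 362 [ 415.2 -282.5]
1.5 [ 201.32627546 -511.81744337  231.31267018] [-1.79999190e+02  2.97994587e-03  2.14740826e+01] [ 0.38195123 -0.1611287   0.83953095]
```

```bash
python3 - <<'E'
import cv2,numpy as np
a=cv2.imread("pics/scene.png")[140:290,120:320];b=cv2.imread("pics/side.png")[130:280,150:350]
cv2.imwrite("pics/z1.png",cv2.resize(a,None,fx=4,fy=4,interpolation=cv2.INTER_CUBIC))
cv2.imwrite("pics/z2.png",cv2.resize(b,None,fx=4,fy=4,interpolation=cv2.INTER_CUBIC))
E
```

```text
(no output)
```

View pics/z1.png

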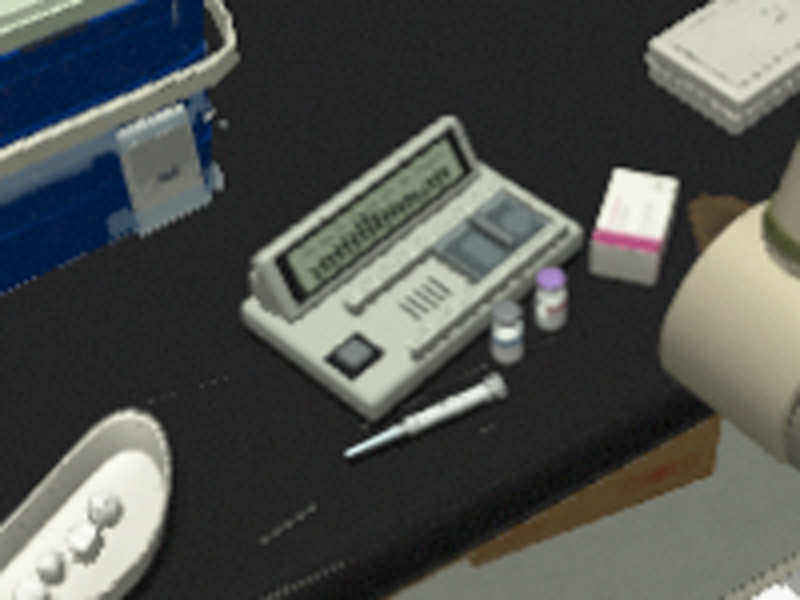

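View pics/z2.png

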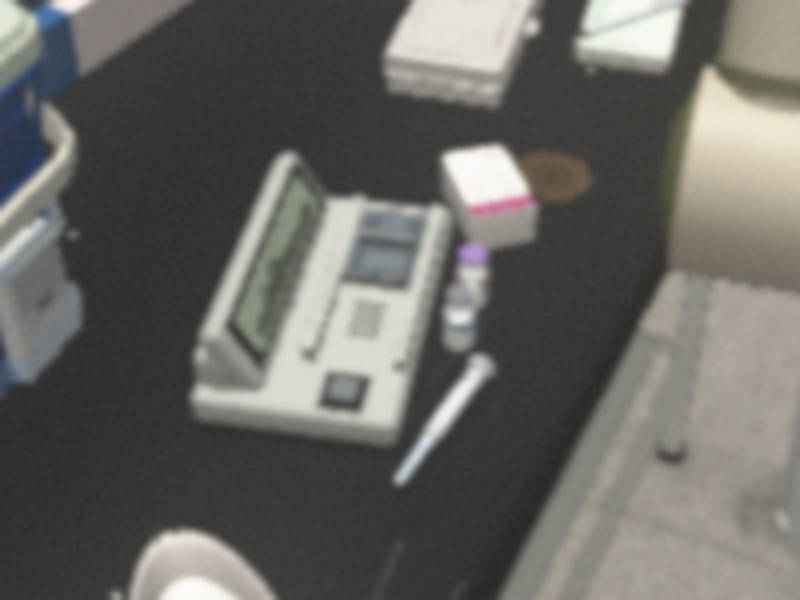

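```bash
python3 - <<'E'
from h import *
from scipy.optimize import least_squares
L=[(-30,92,34.5),(-70,115,26),(-70,-115,26),(-2,67,38),(-57,67,38)]
o={"scene":[(355,352),(375,408),(582,234),(354,302),(418,352)],"side":[(345,390),(393,435),(447,210),(310,353),(402,364)]}
off={"scene":(120,140),"side":(150,130)}
C={n:imaging.capture(n) for n in o}
P={n:np.array(o[n])/4.-.375+off[n] for n in o}
def W(q,X):
    a=q[2];X=np.array(X,float);R=np.array([[np.cos(a),-np.sin(a),0],[np.sin(a),np.cos(a),0],[0,0,1]])
    return X@R.T+[q[0],q[1],0]
for sel in(["scene"],["side"],["scene","side"]):
    f=lambda q:np.concatenate([(proj(C[n],W(q,L))-P[n]).ravel() for n in sel])
    r=least_squares(f,[500,170,0],loss="soft_l1");q=r.x
    print(sel,q[:2].round(1),np.degrees(q[2]).round(2),f(q).round(1))
print("rail ends etc",W(q,[(-30,-60,48),(-30,-42,34),(-30,-80,34),(-30,24,48)]).round(1))
Rs={"scene":(497,232),"side":(388,240)}
for n in Rs: print(n,onz(C[n],np.array(Rs[n])/4.-.375+off[n],46).round(1), (proj(C[n],W(q,[(-30,-60,48),(-30,-52,48)]))-off[n])*4)
# vials, plasters heights
for n,l in(("scene",[((507,312),47),((550,277),47),((497,382),12)]),("side",[((459,295),47),((473,252),47),((482,362),12)])):
    for p,z in l: print(n,onz(C[n],np.array(p)/4.-.375+off[n],z).round(1))
E
```

```text
['scene'] [494.8 165.8] 375.37 [ 0.4  0.1 -0.1  0.4  1.7 -1.4 -0.1  1.7 -2.3 -0.9]
['side'] [497.9 169. ] 16.47 [-0.2 -0.1  1.3 -0.9  0.3  0.7  0.1  0.4 -2.7 -0. ]
['scene', 'side'] [497.  167.6] 16.33 [-0.   0.  -0.3  0.3  0.5 -2.1 -0.7  1.7 -2.7 -1.1  0.2 -0.3  1.8 -1.2
  0.8  0.6  0.6  0.2 -2.3 -0.2]
rail ends etc [[485.1 101.6  48. ]
 [480.  118.9  34. ]
 [490.7  82.4  34. ]
 [461.5 182.2  48. ]]
scene [476.6 106.9  46. ] [[495.37987437 218.89191992]
 [488.29940991 224.79023596]]
side [479.4 110.1  46. ] [[384.73475319 227.64557691]
 [382.81477168 234.46708549]]
scene [406.2 143.5  47. ]
scene [417.2  99.4  47. ]
scene [380.5 168.6  12. ]
side [407.7 143.5  47. ]
side [417.6  96.6  47. ]
side [379.9 164.2  12. ]
```

The pictures agree with each other: the scene crop shows the guard nearly shut (rib at about (497,232)) and the alarm key at (355,352), and the vials stand clear in front. I'll turn the tool so its x runs along logger +y, shut the fingers and move above the logger.

The rows are not in the units I measure in: shifts go in shares of 750 mm and turns go in shares of 90 degrees. I convert before sending: -7.07 degrees / 90 = -0.0786.

Request:
creep_tool:
  segments:
    - {"yaw": -0.0786,"finger_gap": 0}
    - {"yaw": -0.0786,"finger_gap": 0}
    - {"yaw": -0.0786,"finger_gap": 0}
    - {"yaw": -0.0786,"finger_gap": 0}
    - {"yaw": -0.0786,"finger_gap": 0}
    - {"yaw": -0.0786,"finger_gap": 0}
    - {"yaw": -0.0786,"finger_gap": 0}
    - {"yaw": -0.0786,"finger_gap": 0}
    - {"yaw": -0.0786,"finger_gap": 0}
    - {"yaw": -0.0786,"finger_gap": 0}
    - {"yaw": -0.0786,"finger_gap": 0}
    - {"yaw": -0.0786,"finger_gap": 0}

```text
time_s: 2.6
position: [201.3, -511.8, 231.3]
orientation: [-180.0, 0.0, 106.7]
wrist_force: [-0.3, -0.4, 0.6]
finger_gap: 0.001
finger_force: 0.0
```

Request:
creep_tool:
  segments:
    - {"sx": 0.0387,"sy": 0.0333,"finger_gap": 0}
    - {"sx": 0.0387,"sy": 0.0333,"finger_gap": 0}
    - {"sx": 0.0387,"sy": 0.0333,"finger_gap": 0}
    - {"sx": 0.0387,"sy": 0.0333,"finger_gap": 0}
    - {"sx": 0.0387,"sy": 0.0333,"finger_gap": 0}
    - {"sx": 0.0387,"sy": 0.0333,"finger_gap": 0}
    - {"sx": 0.0387,"sy": 0.0333,"finger_gap": 0}
    - {"sx": 0.0387,"sy": 0.0333,"finger_gap": 0}
    - {"sx": 0.0387,"sy": 0.0333,"finger_gap": 0}
    - {"sx": 0.0387,"sy": 0.0333,"finger_gap": 0}
    - {"sx": 0.0387,"sy": 0.0333,"finger_gap": 0}
    - {"sx": 0.0387,"sy": 0.0333,"finger_gap": 0}

```text
time_s: 3.6
position: [391.9, -91.7, 231.6]
orientation: [180.0, 0.0, 106.3]
wrist_force: [0.9, -0.0, 0.0]
finger_gap: -0.001
finger_force: 0.0
```

To row units: 28 mm / 750 = 0.0373, 24 mm / 750 = 0.032.

Request:
creep_tool:
  segments:
    - {"sx": 0.0373,"sy": 0.032,"finger_gap": 0}
    - {"sx": 0.0373,"sy": 0.032,"finger_gap": 0}
    - {"sx": 0.0373,"sy": 0.032,"sz": 0.0067,"finger_gap": 0}
    - {"sx": 0.0373,"sy": 0.032,"sz": 0.0067,"finger_gap": 0}
    - {"sx": 0.0373,"sy": 0.032,"sz": 0.0067,"finger_gap": 0}
    - {"sx": 0.0373,"sy": 0.032,"sz": 0.0067,"finger_gap": 0}
    - {"finger_gap": 0}

```text
time_s: 4.18
position: [483.6, 112.8, 210.3]
orientation: [-180.0, -0.1, 106.6]
wrist_force: [-1.4, 0.4, -0.5]
finger_gap: 0.006
finger_force: 0.0
```

```bash
python3 - <<'E'
from h import *
c=imaging.capture("wrist");cv2.imwrite("pics/w1.png",c["frame"])
np.savez("w1.npz",**{k:np.array(v) for k,v in c.items()})
print(ray(c,(256,192)),arm.sense()["position"])
q=(497,167.6,np.radians(16.33))
for k,z in dict(guard_rib=48,alarm_key=34.5,recall_key=34.5,reset_key=34.5,guard=38.5,logger=28).items():
    for r in imaging.regions_of("wrist",k)[:2]: print(k,round(r["score"],2),np.round(r["position"],1),r["region"].sum(),onz(c,r["position"],z).round(1)[:2])
E
```

```text
(array([460.39488715, 190.03434951, 352.86259937]), array([ 0.09757976, -0.31336767, -0.944719  ])) [482.83318303 110.55732872 210.5736793 ]
guard_rib 0.66 [251.2 165.1] 3809 [479.5 114. ]
alarm_key 0.9 [256.5  13. ] 510 [444.9 247. ]
guard 0.89 [251.5 166.4] 3857 [480.7 110.5]
logger 0.91 [286.2 106.7] 32577 [496.8 175.6]
logger 0.59 [198.7 241. ] 3522 [449.1   8. ]
```

View pics/w1.png

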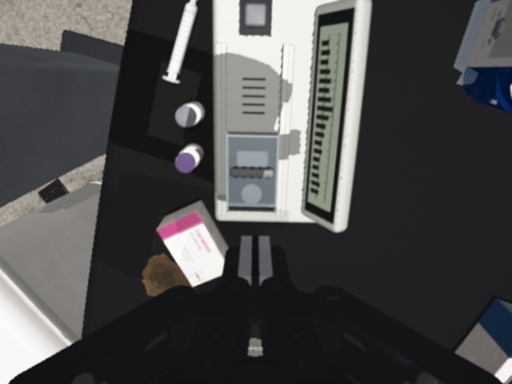

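The wrist view shows the guard plate in rows 134–208, the rib at about (251,172), recall at (251,158), reset at (251,193) and alarm at (256,13).

```bash
python3 - <<'E'
from h import *
from scipy.optimize import least_squares
c={k:v for k,v in np.load("w1.npz").items()}
f=c["frame"][0:240,190:390];cv2.imwrite("pics/w1z.png",cv2.resize(f[120:240],None,fx=4,fy=4,interpolation=cv2.INTER_CUBIC))
L=[(-30,92,34.5),(-30,-42,34.5),(-30,-80,34.5)];P=np.array([(256.5,13),(251,158),(251,193)],float)
def W(q,X):
    a=q[2];X=np.array(X,float);R=np.array([[np.cos(a),-np.sin(a),0],[np.sin(a),np.cos(a),0],[0,0,1]])
    return X@R.T+[q[0],q[1],0]
g=lambda q:(proj(c,W(q,L))-P).ravel()
q=least_squares(g,[497,167,.285]).x
print(q[:2],np.degrees(q[2]),g(q).round(1))
p=onz(c,(251,172),48);a=q[2];d=p[:2]-q[:2];print("rib in logger",np.cos(a)*d[0]+np.sin(a)*d[1],-np.sin(a)*d[0]+np.cos(a)*d[1])
print(proj(c,W(q,[(-70,-115,28),(-30,-60,48),(-30,-99,38.5),(-30,-21,38.5),(-58,-101,41),(-2,-101,41)])).round(0))
E
```

```text
[497.03193603 166.00848262] 14.682664750619374 [-0.1 -0.6  0.6  0.1 -0.5  0.7]
rib in logger -30.140406548581495 -52.78067302396256
[[213. 221.]
 [251. 179.]
 [250. 212.]
 [252. 138.]
 [223. 214.]
 [277. 216.]]
```

View pics/w1z.png

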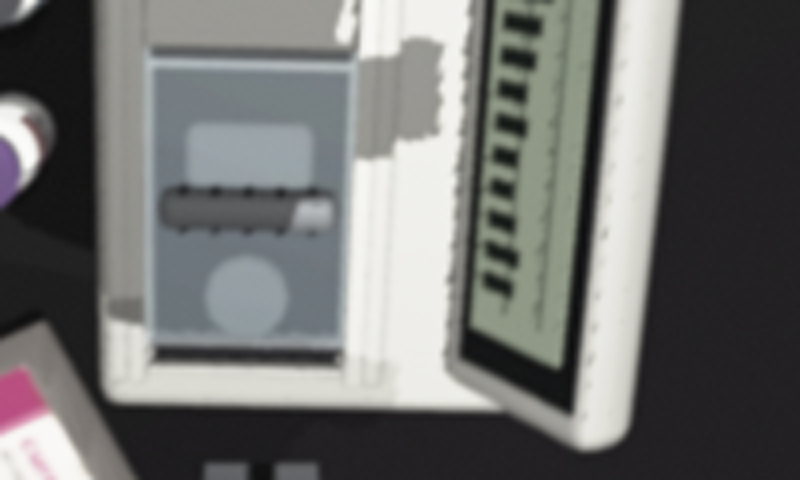

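To row units: 25 mm / 750 = 0.0333, 15 mm / 750 = 0.02, 1.7 degrees / 90 = 0.0189.

Request:
creep_tool:
  segments:
    - {"yaw": 0.0189,"finger_gap": 0}
    - {"sx": -0.0173,"sy": -0.0013,"sz": 0.02,"finger_gap": 0}
    - {"sx": -0.016,"sy": -0.0013,"sz": 0.0333,"finger_gap": 0}
    - {"sz": 0.0333,"finger_gap": 0}
    - {"sz": 0.02,"finger_gap": 0}
    - {"finger_gap": 0}
    - {"finger_gap": 0}

```text
time_s: 5.12
position: [486.9, 82.8, 131.6]
orientation: [-180.0, -0.0, 104.6]
wrist_force: [0.5, 0.3, 0.9]
finger_gap: -0.0
finger_force: 0.0
```

```bash
python3 - <<'E'
from h import *
c=imaging.capture("wrist");cv2.imwrite("pics/w2.png",c["frame"]);np.savez("w2.npz",**{k:np.array(v) for k,v in c.items()})
s=arm.sense();print(s["position"],s["orientation"])
def W(q,X):
    a=q[2];X=np.array(X,float);R=np.array([[np.cos(a),-np.sin(a),0],[np.sin(a),np.cos(a),0],[0,0,1]])
    return X@R.T+[q[0],q[1],0]
print(proj(c,W((497,165.5,np.radians(14.7)),[(-30,-80,34.5),(-30,-42,34.5),(-30,-53,48),(-30,92,34.5),(-30,67,41)])).round(1))
print(proj(c,[s["position"]]))
E
```

```text
[487.35146812  82.99284691 132.32455815] [1.79926733e+02 2.60878514e-02 1.04573242e+02]
[[255.9 191.9]
 [255.9 143.8]
 [255.9 162.5]
 [255.8 -60. ]
 [255.8 -21.4]]
[[255.89685232 251.77355747]]
```

View pics/w2.png

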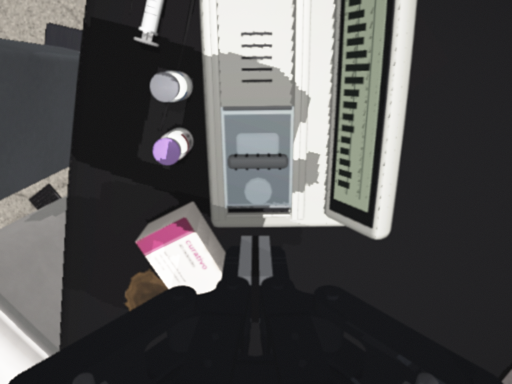

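Keys show at column 258 instead of the predicted 256, so I shift about 2 mm in +tool y. The rib sits near logger y = -51, meaning the guard is about 8 mm ajar. Next is the descent beside the rib.

To row units: 25 mm / 750 = 0.0333, 20 mm / 750 = 0.0267.

Request:
creep_tool:
  segments:
    - {"sy": 0.0013,"sz": 0.0267,"finger_gap": 0}
    - {"sy": 0.0013,"sz": 0.0333,"finger_gap": 0}
    - {"sz": 0.0267,"finger_gap": 0}
    - {"sz": 0.0187,"finger_gap": 0}
    - {"sz": 0.008,"finger_gap": 0}
    - {"sz": 0.0053,"finger_gap": 0}
    - {"finger_gap": 0}
    - {"finger_gap": 0}

```text
time_s: 5.83
position: [489.5, 83.9, 43.4]
orientation: [179.9, 0.0, 104.6]
wrist_force: [0.4, -0.2, 1.2]
finger_gap: 0.002
finger_force: 0.0
```

Request:
creep_tool:
  segments:
    - {"sx": 0.0027,"finger_gap": 0}
    - {"sx": 0.0027,"finger_gap": 0}
    - {"sx": 0.0027,"finger_gap": 0}
    - {"sx": 0.0027,"finger_gap": 0}
    - {"sx": 0.0027,"finger_gap": 0}
    - {"sx": 0.0027,"finger_gap": 0}
    - {"sx": 0.0027,"finger_gap": 0}
    - {"sx": 0.0027,"finger_gap": 0}

```text
time_s: 6.5
position: [484.8, 99.6, 42.4]
orientation: [180.0, 0.0, 104.6]
wrist_force: [0.6, -0.6, 1.4]
finger_gap: 0.003
finger_force: 0.3
```

To row units: 5 mm / 750 = 0.0067, 4 mm / 750 = 0.0053.

Request:
creep_tool:
  segments:
    - {"sx": 0.004,"finger_gap": 0}
    - {"sx": 0.0053,"finger_gap": 0}
    - {"sx": 0.0067,"finger_gap": 0}
    - {"sx": 0.0067,"finger_gap": 0}
    - {"sx": 0.0067,"finger_gap": 0}
    - {"sx": 0.0067,"finger_gap": 0}
    - {"sx": 0.0067,"finger_gap": 0}
    - {"sx": 0.0067,"finger_gap": 0}
    - {"sx": 0.0067,"finger_gap": 0}
    - {"sx": 0.0053,"finger_gap": 0}
    - {"sx": 0.004,"finger_gap": 0}
    - {"sx": 0.0027,"finger_gap": 0}

```text
time_s: 7.5
position: [471.8, 149.2, 42.3]
orientation: [-180.0, -0.0, 104.6]
wrist_force: [-0.9, -1.0, -0.6]
finger_gap: 0.002
finger_force: 0.3
```

```bash
python3 - <<'E'
from h import *
c=imaging.capture("wrist");cv2.imwrite("pics/w3.png",c["frame"]);np.savez("w3.npz",**{k:np.array(v) for k,v in c.items()})
s=arm.sense();print(s["position"],s["wrist_force"])
def W(q,X):
    a=q[2];X=np.array(X,float);R=np.array([[np.cos(a),-np.sin(a),0],[np.sin(a),np.cos(a),0],[0,0,1]])
    return X@R.T+[q[0],q[1],0]
print(proj(c,W((498.7,166,np.radians(14.7)),[(-30,-80,34.5),(-30,-42,34.5),(-30,24,48),(-30,92,34.5),(-30,67,41),(-30,63,38.5)])).round(1))
E
```

```text
[471.75077011 149.30918696  42.30054962] [-0.96269867  0.67224578 -0.20028554]
[[255.3 347.9]
 [255.4 295.6]
 [255.5 191.4]
 [255.6  30.8]
 [255.6  91.2]
 [255.6 100.4]]
```

View pics/w3.png

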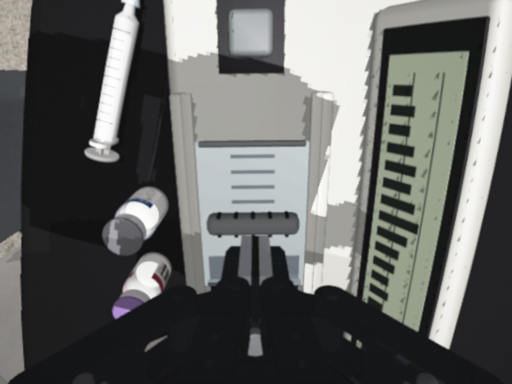

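The guard is moving with the finger: rib at (253,218), open end predicted at row 191, alarm key at (250,31) where expected. That leaves about 15–17 mm to go.

To row units: 3 mm / 750 = 0.004, 2 mm / 750 = 0.0027.

Request:
creep_tool:
  segments:
    - {"sx": 0.004,"finger_gap": 0}
    - {"sx": 0.004,"finger_gap": 0}
    - {"sx": 0.004,"finger_gap": 0}
    - {"sx": 0.0027,"finger_gap": 0}
    - {"sx": 0.0013,"finger_gap": 0}
    - {"finger_gap": 0}

```text
time_s: 8.05
position: [468.9, 160.6, 42.3]
orientation: [180.0, -0.0, 104.6]
wrist_force: [1.0, -0.1, -0.4]
finger_gap: -0.001
finger_force: 0.0
```

Request:
creep_tool:
  segments:
    - {"sx": 0.0013,"finger_gap": 0}
    - {"sx": 0.0013,"finger_gap": 0}
    - {"finger_gap": 0}

```text
time_s: 8.3
position: [468.4, 162.4, 42.3]
orientation: [180.0, -0.0, 104.6]
wrist_force: [-0.3, 0.6, -0.0]
finger_gap: 0.002
finger_force: 0.0
```

Request:
creep_tool:
  segments:
    - {"sx": 0.0013,"finger_gap": 0}
    - {"finger_gap": 0}

```text
time_s: 8.47
position: [468.2, 163.4, 42.3]
orientation: [180.0, -0.0, 104.6]
wrist_force: [-0.1, -0.1, -0.1]
finger_gap: 0.003
finger_force: 0.1
```

```bash
python3 - <<'E'
from h import *
c=imaging.capture("wrist");cv2.imwrite("pics/w4.png",c["frame"]);np.savez("w4.npz",**{k:np.array(v) for k,v in c.items()})
s=arm.sense();print(s["position"],s["wrist_force"])
def W(q,X):
    a=q[2];X=np.array(X,float);R=np.array([[np.cos(a),-np.sin(a),0],[np.sin(a),np.cos(a),0],[0,0,1]])
    return X@R.T+[q[0],q[1],0]
print(proj(c,W((498.7,166,np.radians(14.7)),[(-30,24,48),(-30,19,48),(-30,92,34.5),(-30,67,41),(-30,63,38.5)])).round(1))
E
```

```text
[468.15783783 163.34398176  42.3376416 ] [ 0.69007915 -0.10460531  0.47372562]
[[255.3 221.3]
 [255.3 231.1]
 [255.3  66.5]
 [255.3 125.4]
 [255.3 133.6]]
```

View pics/w4.png

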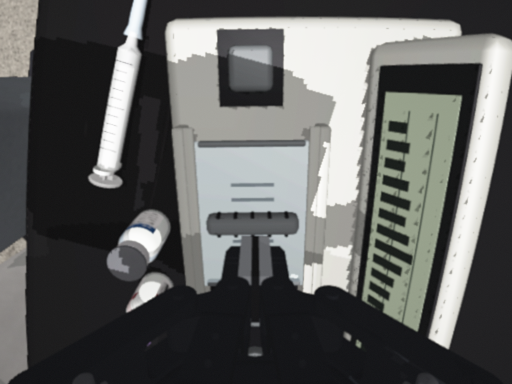

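The alarm key is at row 67 as predicted. The plate's far edge at row 140 against 134 predicted leaves 2–4 mm, so I'll creep up to the stop watching the force.

To row units: 0.7 mm / 750 = 0.0009, 0.5 mm / 750 = 0.0007.

Request:
creep_tool:
  segments:
    - {"sx": 0.0009,"finger_gap": 0}
    - {"sx": 0.0007,"finger_gap": 0}
    - {"finger_gap": 0}

```text
time_s: 8.77
position: [467.8, 164.5, 42.3]
orientation: [180.0, 0.0, 104.6]
wrist_force: [0.2, -1.0, 0.3]
finger_gap: -0.004
finger_force: 0.1
```

Request:
creep_tool:
  segments:
    - {"sx": 0.0007,"finger_gap": 0}
    - {"sx": 0.0004,"finger_gap": 0}
    - {"finger_gap": 0}

```text
time_s: 9.02
position: [467.6, 165.3, 42.3]
orientation: [180.0, -0.0, 104.6]
wrist_force: [0.4, 0.3, 0.4]
finger_gap: -0.0
finger_force: 0.2
```

Request:
creep_tool:
  segments:
    - {"sx": 0.0007,"finger_gap": 0}
    - {"sx": 0.0007,"finger_gap": 0}
    - {"finger_gap": 0}

```text
time_s: 9.27
position: [467.4, 166.0, 42.3]
orientation: [-180.0, 0.0, 104.6]
wrist_force: [1.1, -2.8, -0.6]
finger_gap: -0.0
finger_force: 1.1
```

Contact with the stop is felt (2.8 N), with the rib at about y = +24. Now I back off, lift and go over the recall key.

To row units: -17 mm / 750 = -0.0227, -15 mm / 750 = -0.02.

Request:
creep_tool:
  segments:
    - {"sx": -0.004,"finger_gap": 0}
    - {"sz": -0.0133,"finger_gap": 0}
    - {"sz": -0.02,"finger_gap": 0}
    - {"sx": -0.0133,"sz": -0.0133,"finger_gap": 0}
    - {"sx": -0.0227,"finger_gap": 0}
    - {"sx": -0.02,"finger_gap": 0}
    - {"sx": -0.0067,"finger_gap": 0}
    - {"finger_gap": 0}
    - {"finger_gap": 0}

```text
time_s: 10.02
position: [479.8, 118.0, 77.2]
orientation: [-180.0, -0.0, 104.6]
wrist_force: [0.6, 0.2, 0.6]
finger_gap: -0.002
finger_force: 0.0
```

```bash
python3 - <<'E'
from h import *
c=imaging.capture("wrist");cv2.imwrite("pics/w5.png",c["frame"]);np.savez("w5.npz",**{k:np.array(v) for k,v in c.items()})
s=arm.sense();print(s["position"],s["wrist_force"])
def W(q,X):
    a=q[2];X=np.array(X,float);R=np.array([[np.cos(a),-np.sin(a),0],[np.sin(a),np.cos(a),0],[0,0,1]])
    return X@R.T+[q[0],q[1],0]
print(proj(c,W((498.7,166,np.radians(14.7)),[(-30,24,48),(-30,-42,34.5),(-30,92,34.5),(-30,67,41),(-30,63,38.5),(-30,-15,38.5)])).round(1),proj(c,[s["position"]]))
a=np.radians(14.7);d=s["position"][:2]-np.array([498.7,166]);print(np.cos(a)*d[0]+np.sin(a)*d[1],-np.sin(a)*d[0]+np.cos(a)*d[1])
E
```

```text
[479.69760436 118.30021539  77.18433546] [-1.09676598  1.10381028  0.66830898]
[[255.7 110.9]
 [255.6 217.3]
 [255.6 -26.2]
 [255.6  23.9]
 [255.6  33. ]
 [255.7 177.5]] [[254.83805154 250.54512176]]
-30.48460382858155 -41.316454605706525
```

View pics/w5.png

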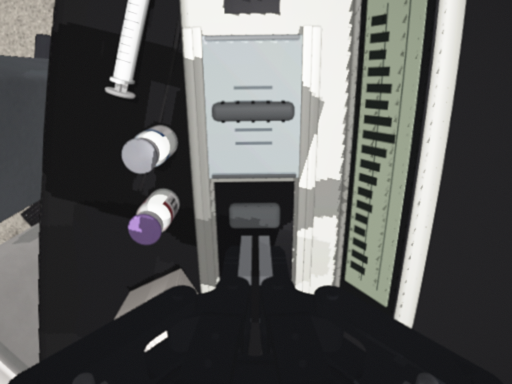

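The guard is fully open: its near edge is at row 177 as predicted. The recall key at (254,215) lies right under the fingertip path, so I press it.

To row units: 14 mm / 750 = 0.0187, 12 mm / 750 = 0.016.

Request:
creep_tool:
  segments:
    - {"sx": 0.0007,"sz": 0.016,"finger_gap": 0}
    - {"sz": 0.0187,"finger_gap": 0}
    - {"sz": 0.0133,"finger_gap": 0}
    - {"sz": 0.0053,"finger_gap": 0}
    - {"sz": 0.0013,"finger_gap": 0}
    - {"finger_gap": 0}

```text
time_s: 10.57
position: [479.8, 118.7, 36.4]
orientation: [-180.0, -0.0, 104.6]
wrist_force: [0.6, -0.8, 0.6]
finger_gap: -0.0
finger_force: 0.0
```

Request:
creep_tool:
  segments:
    - {"sz": 0.0013,"finger_gap": 0}
    - {"sz": 0.0013,"finger_gap": 0}
    - {"sz": 0.0013,"finger_gap": 0}
    - {"sz": 0.0013,"finger_gap": 0}
    - {"sz": 0.0013,"finger_gap": 0}
    - {"finger_gap": 0}
    - {"finger_gap": 0}

```text
time_s: 11.15
position: [480.1, 118.4, 31.5]
orientation: [180.0, -0.0, 104.6]
wrist_force: [0.4, 2.4, 4.4]
finger_gap: 0.005
finger_force: 1.7
```

To row units: 0.7 mm / 750 = 0.0009, 0.4 mm / 750 = 0.0005.

Request:
creep_tool:
  segments:
    - {"sz": 0.0009,"finger_gap": 0}
    - {"sz": 0.0005,"finger_gap": 0}
    - {"finger_gap": 0}
    - {"finger_gap": 0}
    - {"finger_gap": 0}

```text
time_s: 11.57
position: [480.1, 118.4, 30.4]
orientation: [180.0, -0.0, 104.6]
wrist_force: [2.3, 2.6, 4.4]
finger_gap: 0.004
finger_force: 2.3
```

Pressed: 4.4 N at z = 30.4 fits 4 mm of travel. Release and move 38 mm to the reset key.

To row units: -14 mm / 750 = -0.0187, -12 mm / 750 = -0.016.

Request:
creep_tool:
  segments:
    - {"sz": -0.0053,"finger_gap": 0}
    - {"sz": -0.0107,"finger_gap": 0}
    - {"sz": -0.016,"finger_gap": 0}
    - {"sz": -0.008,"finger_gap": 0}
    - {"sx": -0.016,"finger_gap": 0}
    - {"sx": -0.0187,"finger_gap": 0}
    - {"sx": -0.0133,"finger_gap": 0}
    - {"sx": -0.0027,"finger_gap": 0}
    - {"finger_gap": 0}
    - {"finger_gap": 0}

```text
time_s: 12.4
position: [489.2, 81.4, 60.0]
orientation: [-180.0, -0.0, 104.6]
wrist_force: [-0.1, 0.2, -0.5]
finger_gap: 0.001
finger_force: 0.0
```

```bash
python3 - <<'E'
from h import *
c=imaging.capture("wrist");cv2.imwrite("pics/w6.png",c["frame"])
s=arm.sense();print(s["position"],s["wrist_force"])
def W(q,X):
    a=q[2];X=np.array(X,float);R=np.array([[np.cos(a),-np.sin(a),0],[np.sin(a),np.cos(a),0],[0,0,1]])
    return X@R.T+[q[0],q[1],0]
print(proj(c,W((498.7,166,np.radians(14.7)),[(-30,24,48),(-30,-42,34.5),(-30,-80,34.5),(-30,-15,38.5)])).round(1),proj(c,[s["position"]]))
E
```

```text
[489.20568378  81.69757965  60.03288524] [ 0.12019448  0.37407559 -0.13876659]
[[256.2  27.4]
 [256.  165.3]
 [256.  229.7]
 [256.1 114.8]] [[254.98723267 250.69480836]]
```

View pics/w6.png

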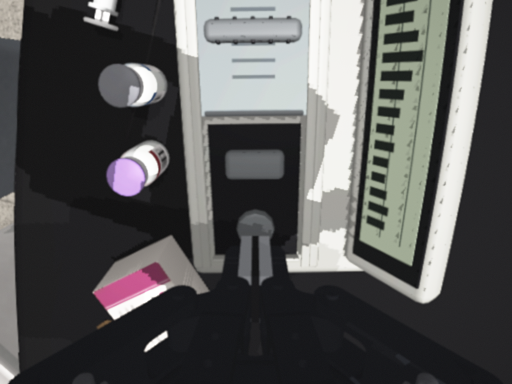

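Recall at (255,164) and reset at (255,229) match the prediction, so I descend and press reset.

To row units: 10 mm / 750 = 0.0133, 8 mm / 750 = 0.0107.

Request:
creep_tool:
  segments:
    - {"sz": 0.0107,"finger_gap": 0}
    - {"sz": 0.0133,"finger_gap": 0}
    - {"sz": 0.0067,"finger_gap": 0}
    - {"sz": 0.0013,"finger_gap": 0}
    - {"sz": 0.0013,"finger_gap": 0}
    - {"sz": 0.0013,"finger_gap": 0}
    - {"sz": 0.0013,"finger_gap": 0}
    - {"sz": 0.0013,"finger_gap": 0}
    - {"sz": 0.0013,"finger_gap": 0}
    - {"sz": 0.0007,"finger_gap": 0}
    - {"finger_gap": 0}
    - {"finger_gap": 0}

```text
time_s: 13.45
position: [489.5, 81.6, 30.9]
orientation: [180.0, -0.0, 104.6]
wrist_force: [-1.3, 2.5, 3.7]
finger_gap: 0.002
finger_force: 2.0
```

Request:
creep_tool:
  segments:
    - {"finger_gap": 0}
    - {"finger_gap": 0}
    - {"finger_gap": 0}
    - {"finger_gap": 0}
    - {"finger_gap": 0}
    - {"finger_gap": 0}
    - {"finger_gap": 0}
    - {"finger_gap": 0}
    - {"finger_gap": 0}
    - {"finger_gap": 0}
    - {"finger_gap": 0}
    - {"finger_gap": 0}

```text
time_s: 14.45
position: [489.5, 81.5, 30.7]
orientation: [180.0, 0.0, 104.6]
wrist_force: [-0.5, 2.8, 3.3]
finger_gap: 0.004
finger_force: 2.1
```

Request:
creep_tool:
  segments:
    - {"finger_gap": 0}
    - {"finger_gap": 0}
    - {"finger_gap": 0}
    - {"finger_gap": 0}
    - {"finger_gap": 0}
    - {"finger_gap": 0}
    - {"finger_gap": 0}
    - {"finger_gap": 0}
    - {"finger_gap": 0}
    - {"finger_gap": 0}
    - {"finger_gap": 0}
    - {"finger_gap": 0}

```text
time_s: 15.45
position: [489.5, 81.5, 30.7]
orientation: [180.0, 0.0, 104.6]
wrist_force: [1.3, 2.1, 3.6]
finger_gap: 0.0
finger_force: 2.1
```

The force margin above the 3.6 N pressed point is thin, so I press slightly deeper and hold another two seconds without releasing.

To row units: 0.5 mm / 750 = 0.0007, 0.2 mm / 750 = 0.0003.

Request:
creep_tool:
  segments:
    - {"sz": 0.0007,"finger_gap": 0}
    - {"sz": 0.0003,"finger_gap": 0}
    - {"finger_gap": 0}
    - {"finger_gap": 0}
    - {"finger_gap": 0}
    - {"finger_gap": 0}
    - {"finger_gap": 0}
    - {"finger_gap": 0}
    - {"finger_gap": 0}
    - {"finger_gap": 0}
    - {"finger_gap": 0}
    - {"finger_gap": 0}

```text
time_s: 16.45
position: [489.5, 81.5, 30.0]
orientation: [180.0, 0.0, 104.6]
wrist_force: [0.1, 2.5, 5.1]
finger_gap: 0.002
finger_force: 2.4
```

Request:
creep_tool:
  segments:
    - {"finger_gap": 0}
    - {"finger_gap": 0}
    - {"finger_gap": 0}
    - {"finger_gap": 0}
    - {"finger_gap": 0}
    - {"finger_gap": 0}
    - {"finger_gap": 0}
    - {"finger_gap": 0}
    - {"finger_gap": 0}
    - {"finger_gap": 0}
    - {"finger_gap": 0}
    - {"finger_gap": 0}

```text
time_s: 17.45
position: [489.5, 81.5, 30.0]
orientation: [180.0, 0.0, 104.6]
wrist_force: [1.1, 1.6, 4.4]
finger_gap: -0.005
finger_force: 2.4
```

To row units: 26 mm / 750 = 0.0347, 24 mm / 750 = 0.032.

Request:
creep_tool:
  segments:
    - {"sz": -0.0053,"finger_gap": 0}
    - {"sz": -0.016,"finger_gap": 0}
    - {"sz": -0.024,"finger_gap": 0}
    - {"sz": -0.016,"finger_gap": 0}
    - {"sx": 0.0187,"finger_gap": 0}
    - {"sx": 0.032,"finger_gap": 0}
    - {"sx": 0.0347,"finger_gap": 0}
    - {"sx": 0.0347,"sy": -0.0013,"finger_gap": 0}
    - {"sx": 0.0293,"finger_gap": 0}
    - {"sx": 0.016,"finger_gap": 0}
    - {"sx": 0.004,"finger_gap": 0}
    - {"finger_gap": 0}

```text
time_s: 18.45
position: [456.2, 204.1, 75.8]
orientation: [-179.9, 0.0, 104.7]
wrist_force: [-0.2, 1.3, 0.3]
finger_gap: -0.002
finger_force: 0.0
```

Request:
creep_tool:
  segments:
    - {"finger_gap": 0}
    - {"sz": 0.0133,"finger_gap": 0}
    - {"sz": 0.016,"finger_gap": 0}
    - {"sz": 0.0093,"finger_gap": 0}
    - {"sz": 0.0053,"finger_gap": 0}
    - {"finger_gap": 0}
    - {"finger_gap": 0}

```text
time_s: 19.03
position: [456.7, 203.8, 43.1]
orientation: [-180.0, 0.0, 104.6]
wrist_force: [-0.6, 0.1, 0.0]
finger_gap: -0.0
finger_force: 0.0
```

```bash
python3 - <<'E'
from h import *
s=arm.sense();print(s["position"],s["wrist_force"])
a=np.radians(14.7);d=s["position"][:2]-np.array([498.7,166]);print(np.cos(a)*d[0]+np.sin(a)*d[1],-np.sin(a)*d[0]+np.cos(a)*d[1])
E
```

```text
[456.6883287  203.83230509  43.14252736] [-0.56192875  0.13040534  0.03159108]
-31.036286914282293 47.25476408756684
```

To row units: -5 mm / 750 = -0.0067, -4 mm / 750 = -0.0053.

Request:
creep_tool:
  segments:
    - {"sx": -0.0027,"finger_gap": 0}
    - {"sx": -0.0027,"finger_gap": 0}
    - {"sx": -0.0027,"finger_gap": 0}
    - {"sx": -0.0027,"finger_gap": 0}
    - {"sx": -0.004,"finger_gap": 0}
    - {"sx": -0.0053,"finger_gap": 0}
    - {"sx": -0.0067,"finger_gap": 0}
    - {"sx": -0.0067,"finger_gap": 0}
    - {"sx": -0.0067,"finger_gap": 0}
    - {"sx": -0.0067,"finger_gap": 0}
    - {"sx": -0.0067,"finger_gap": 0}
    - {"sx": -0.0067,"finger_gap": 0}

```text
time_s: 20.03
position: [468.0, 160.1, 43.0]
orientation: [180.0, 0.0, 104.6]
wrist_force: [0.7, 2.3, -0.3]
finger_gap: -0.002
finger_force: 0.4
```

Request:
creep_tool:
  segments:
    - {"sx": -0.0067,"finger_gap": 0}
    - {"sx": -0.0067,"finger_gap": 0}
    - {"sx": -0.0067,"finger_gap": 0}
    - {"sx": -0.0067,"finger_gap": 0}
    - {"sx": -0.0067,"finger_gap": 0}
    - {"sx": -0.0067,"finger_gap": 0}
    - {"sx": -0.0053,"finger_gap": 0}
    - {"sx": -0.004,"finger_gap": 0}
    - {"sx": -0.0027,"finger_gap": 0}
    - {"sx": -0.0013,"finger_gap": 0}
    - {"finger_gap": 0}

```text
time_s: 20.95
position: [477.9, 121.7, 43.0]
orientation: [-180.0, 0.0, 104.6]
wrist_force: [-0.3, -1.1, -0.5]
finger_gap: -0.002
finger_force: 0.0
```

```bash
python3 - <<'E'
from h import *
s=arm.sense();print(s["position"],s["wrist_force"])
a=np.radians(14.7);d=s["position"][:2]-np.array([498.7,166]);print(np.cos(a)*d[0]+np.sin(a)*d[1],-np.sin(a)*d[0]+np.cos(a)*d[1])
E
```

```text
[477.88862237 121.74728181  43.00304879] [-0.29188479 -1.06333899 -0.50226058]
-31.359653278417824 -37.52317486996926
```

Request:
creep_tool:
  segments:
    - {"sx": -0.0013,"finger_gap": 0}
    - {"sx": -0.0013,"finger_gap": 0}
    - {"sx": -0.0013,"finger_gap": 0}
    - {"sx": -0.0013,"finger_gap": 0}
    - {"finger_gap": 0}

```text
time_s: 21.37
position: [478.9, 117.9, 43.0]
orientation: [-180.0, -0.0, 104.6]
wrist_force: [0.2, 0.8, -0.0]
finger_gap: 0.005
finger_force: 0.1
```

Request:
creep_tool:
  segments:
    - {"sx": -0.0007,"finger_gap": 0}
    - {"sx": -0.0007,"finger_gap": 0}
    - {"finger_gap": 0}

```text
time_s: 21.62
position: [479.1, 117.0, 43.0]
orientation: [-180.0, 0.0, 104.6]
wrist_force: [-0.7, 1.2, 0.1]
finger_gap: 0.001
finger_force: 0.2
```

Request:
creep_tool:
  segments:
    - {"sx": -0.0007,"finger_gap": 0}
    - {"sx": -0.0007,"finger_gap": 0}
    - {"finger_gap": 0}

```text
time_s: 21.87
position: [479.4, 116.0, 43.0]
orientation: [-180.0, -0.0, 104.6]
wrist_force: [0.0, -0.1, 0.5]
finger_gap: 0.001
finger_force: 0.2
```

To row units: -0.5 mm / 750 = -0.0007.

Request:
creep_tool:
  segments:
    - {"sx": -0.0007,"finger_gap": 0}
    - {"sx": -0.0007,"finger_gap": 0}
    - {"finger_gap": 0}

```text
time_s: 22.12
position: [479.6, 115.3, 43.0]
orientation: [-180.0, -0.0, 104.6]
wrist_force: [0.0, 2.0, 0.3]
finger_gap: 0.003
finger_force: 1.2
```

Request:
creep_tool:
  segments:
    - {"sx": -0.0007,"finger_gap": 0}
    - {"finger_gap": 0}

```text
time_s: 22.28
position: [479.6, 115.0, 43.0]
orientation: [-180.0, -0.0, 104.6]
wrist_force: [-1.5, 6.0, 0.4]
finger_gap: -0.0
finger_force: 2.5
```

```bash
python3 - <<'E'
from h import *
c=imaging.capture("wrist");cv2.imwrite("pics/w7.png",c["frame"])
s=arm.sense();print(s["position"],s["wrist_force"])
def W(q,X):
    a=q[2];X=np.array(X,float);R=np.array([[np.cos(a),-np.sin(a),0],[np.sin(a),np.cos(a),0],[0,0,1]])
    return X@R.T+[q[0],q[1],0]
print(proj(c,W((498.7,166,np.radians(14.7)),[(-30,92,34.5),(-30,67,41),(-30,-21,38.5)])).round(1))
E
```

```text
[479.6485805  115.02477568  43.02546802] [-0.89446895  4.87045669  0.35872793]
[[258.1 -59.4]
 [258.2   2.3]
 [257.7 203.8]]
```

The shut stop is felt at 5–6 N, with the finger at y = -44 as expected. Back off, lift and check.

To row units: -25 mm / 750 = -0.0333, -20 mm / 750 = -0.0267.

Request:
creep_tool:
  segments:
    - {"sx": 0.0027,"finger_gap": 0}
    - {"sx": 0.0027,"finger_gap": 0}
    - {"sz": -0.0133,"finger_gap": 0}
    - {"sz": -0.0267,"finger_gap": 0}
    - {"sz": -0.0333,"finger_gap": 0}
    - {"sz": -0.0333,"finger_gap": 0}
    - {"sz": -0.0333,"finger_gap": 0}
    - {"sz": -0.02,"finger_gap": 0}
    - {"finger_gap": 0}
    - {"finger_gap": 0}

```text
time_s: 23.17
position: [478.9, 118.4, 163.2]
orientation: [179.9, 0.0, 104.6]
wrist_force: [-0.1, 0.7, -0.8]
finger_gap: 0.0
finger_force: 0.0
```

```bash
python3 - <<'E'
from h import *
c=imaging.capture("wrist");cv2.imwrite("pics/w8.png",c["frame"])
s=arm.sense();print(s["position"],s["wrist_force"])
def W(q,X):
    a=q[2];X=np.array(X,float);R=np.array([[np.cos(a),-np.sin(a),0],[np.sin(a),np.cos(a),0],[0,0,1]])
    return X@R.T+[q[0],q[1],0]
print(proj(c,W((498.7,166,np.radians(14.7)),[(-30,92,34.5),(-30,-60,48),(-30,-54,48),(-30,-21,38.5),(-30,-99,38.5),(-30,-80,34.5)])).round(1))
E
```

```text
[478.43243677 118.41968073 162.35812763] [-0.5737663   0.23448884 -0.55331951]
[[256.2   9.6]
 [256.1 202.9]
 [256.1 196.3]
 [256.1 155.6]
 [256.  238.7]
 [256.  218. ]]
```

View pics/w8.png

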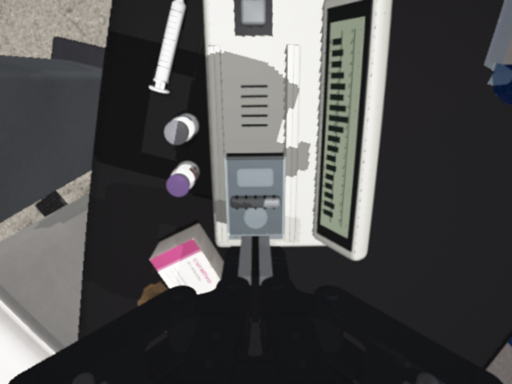

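The guard is shut: rib at row 202 (203 predicted), plate near edge at 155, and the alarm key, vials and syringe look undisturbed. The tool is clear, so I hand in.

```bash
python3 -c "
from bench import order
print(order.job_done())"
```

```text
the job is handed in; nothing more can be done
None
```

I handed the job in at about 23 s of the 61 s allowed, with every step done in order: guard opened to its stop, recall pressed and released, reset held for about 4 s, guard shut to its stop. The last picture shows the logger in place and nothing disturbed nearby (dish and cards not in view); the hand-in returned no verdict.

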